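Shake the blend jar, then clamp it and hold the clamp shut

TASK

Take the tall narrow jar of incense blend and, holding it upright, press it down on the shaker's sprung rubber pad until the pad is fully down, keeping it down for about a second; then stand it in the nest of the jar clamp, between the V stop and the jaw, and let go of it. Only then flip the safety catch right over, away from the jaw, and pull the clamp's lever by its grip towards the robot all the way to its stop, and finish while still holding it there, so that the jar stays clamped for a colleague to twist off the lid. Do not knock the other jars, bowls, bottle or scoop about.

Things in the scene. Friction and masses are not known exactly. Their poses are not given: they have to be found in the camera images.
- blend_jar: The jar to work on: clear plastic, brownish contents, white lid; tall and narrow: 54 mm diameter, 75 mm high (lid: top 14 mm, 53 mm diameter), about 0.14 kg. The only tall narrow jar; stands in a row along y with two wide low jars, in any place of the row. Origin: centre of its underside, z up. Grip from above, about 45 mm above its underside, fingers closing along world x.
- shaker: Fixed powder shaker: grey box 120 x 120 mm and 59 mm high, a dark steel collar (84 mm diameter) on it up to 69 mm, the round black rubber pad on top. Origin: centre of its underside on the table.
- pad_top: The shaker's rubber pad: flat disc of 74 mm diameter, 11 mm thick. Origin: centre of its upper face, 88 mm above the table at rest; it goes straight down with the pad.
- shaker_pad (a joint): Downward travel of the rubber pad (m): 0 at rest, 0.008 fully down against its stop. Spring: starts to give at about 4 N, takes about 9 N fully down, springs back when let go.
- clamp: Fixed jar clamp: base plate 140 (x) x 250 (y) x 12 mm; origin at table level. In its frame: nest at y = -65 mm; at its -y side a V stop, at its +y side a rubber-faced jaw, both about 40 mm high; a green gearbox (90 x 70 mm, 60 mm high) at y = +65 mm carries lever and catch. Its -x side faces the robot, turned up to 0.25 rad.
- clamp_nest (a point): Middle of the nest, on the upper face of the base plate (12 mm above the table): stand the jar here, free space is 8 mm either way along the clamp's y between stop and jaw. When the lever is pulled the jaw pushes the jar 8 mm towards -y into the V.
- jaw_pad: The jaw's rubber face, 44 mm wide, 28 mm high, sprung along y (1600 N/m). Origin: centre of the face that touches the jar. Moves 24 mm per rad of lever towards the V stop and presses the jar with some 13 N when the lever is at its stop.
- catch (a joint): Safety catch angle (rad): 0 to 0.1 is shut, its steel plate in front of the lever's stem, blocking it; 1.6 is flipped right over, away from the jaw (towards clamp +y). Hinge along clamp x, at clamp y = +87 mm, 68 mm above the table. Takes about 1 N; its weight keeps it shut, and past about 0.6 rad it falls open by itself.
- catch_plate (a point): Point on the catch plate's -y edge (towards the jaw), at mid thickness, 30 mm on the robot's side of the lever's hinge axis: push here towards clamp +y. Plate: 60 mm (x, from 46 mm before to 14 mm behind that axis) by 36 mm (y), 16 mm thick, its middle 115 mm above the table when shut. Moves with the catch.
- lever (a joint): Lever angle (rad): 0 at rest, leaning 0.42 rad away from the robot; grows as the grip is pulled towards the robot (clamp -x) in an arc; 1.0 at its stop. A return spring (3 N at the grip at first, about 8 N at the stop with a jar clamped) throws it back when let go. With the catch shut it moves only about 0.1 rad.
- lever_grip: The lever's grip: black round bar, 20 mm diameter, 100 mm long, along clamp y; the lever's 14 mm steel stem joins it near its jaw-side end. Origin: on the bar's axis, 45 mm from the stem, 45 mm from the free end: grip here from above, fingers closing along clamp x. 187 mm above the table at rest, 175 mm at the stop.
- lever_pivot (a point): Point of the lever's hinge axis (which lies along the clamp's y) level with the middle of the grip, 50 mm above the table. The grip moves on a circle of 150 mm about it.
- wide_jar_a: Bystander: clear plastic jar with white lid, wide and low (70 mm diameter, 42 mm high); origin: centre of its underside. In the row with the blend jar.
- wide_jar_b: Bystander: clear plastic jar with white lid, wide and low (70 mm diameter, 42 mm high); origin: centre of its underside. In the row with the blend jar.
- wide_jar_c: Bystander: clear plastic jar with white lid, wide and low (70 mm diameter, 42 mm high); origin: centre of its underside. Alone, left of the work.
- bowl_a: Bystander: white bowl, 104 mm diameter, 50 mm high, in front of the clamp; origin under its centre.
- bowl_b: Bystander: white bowl, 104 mm diameter, 50 mm high, behind the shaker; origin under its centre.
- amber_bottle: Bystander: amber glass bottle, 56 mm diameter, 110 mm high, at the back; origin under its centre.
- scoop: Bystander: wooden spoon 150 mm long lying on the table, right of the shaker.
There are look-alikes about, which are no part of the job. What is shaped like the blend_jar but red is not meant. There is more than one size of the shaker; the job needs the larger.

How it is judged:
By the outcome, as a careful person would: the job done as asked, in the order asked, and still so for the second after the job is handed in, while the arm keeps its last pose, push and grip.
It also fails if it takes over 67 s, if anything falls off the work surface, if the arm or the gripper's body presses on something with over 40 N, if the wrist force passes 120 N, or if a joint passes its speed limit or range.

ROBOT

A 6-joint arm with a two-finger parallel gripper is mounted at the origin on the work surface. World frame = base frame: x ahead of the robot, y to its left, z up, the work surface at z = 0. Lengths are in m, angles in degrees, forces in N, time in s.
With the tool pointing down it reaches from about 0.25 to 0.8 m from the base axis. Payload 3.9 kg.
Tool frame: the origin (TCP) lies at the very end of the fingers, on their centre line; the grasp point (between the pads) lies 19 mm behind it; y points along the fingers, x is the direction in which the jaws open and shut, and the axes are right-handed (so a half turn about y gives the same grasp; the last joint's range is limited). The gripper opens to 85 mm and grips with 20 to 120 N. Pads are 22 mm wide; open, the fingers measure 114 mm over their backs; the gripper's body (76 mm by 85 mm) begins 54 mm behind the grasp point. The pads swing forward as they close: fully open they stand 13 mm farther back than shut.
Start: joints at [69.5, 14.897, -7.913, 67.191, 0, 90], TCP at [0.184, 0.492, 0.231] pointing down, gripper open.
Joint ranges: [-159.42, 159.42], [-47.68, 98.78], [-73.54, 78.23], [-108.79, 121.32], [-90, 84.71], [-180, 180]. Speed limits (degrees/s): [147.25, 147.25, 180, 180, 180, 180].

INTERFACE

Orientations are given as a 3x3 rotation matrix whose columns are the frame's x, y, z axes.
In Python, from plant import env gives the robot as it stands.
- The arm moves only by the tool jog_arm, never from a script. Its argument "motion" is a list that holds one entry, the list of rows, each a list of 7 numbers: the turn, a rotation vector about the tool's x, y, z in degrees, then the shift along the tool's x, y, z in mm, then the opening, from 0 (shut) to 1 (fully open). In form: [[[wx, wy, wz, tx, ty, tz, claw], ...]]. A call has 1 to 10 rows; each row is the pose to reach, as a shift and turn from the pose commanded when the call began, along the tool's axes at that moment; what a row does not reach only later rows make up. A row lasts 1/12 s, in which the tool goes at most 41.7 mm and 7.16 degrees, less where a joint would pass 70% of its speed; a pose out of reach is approached as far as the arm can. A call with a gripper value outside its range is refused whole. The fingers move at their own pace and stop on an object; "squeeze" is the grip in N (left out, the last holds). Time passes only in rows, so rows that repeat a pose let the fingers close. It gives the time, the measured TCP pose, the force and the opening at its end, in the units of the state.
- env.get_obs(): the state, without advancing time (a new reading comes with each control period).
- env.capture(name): name is "side" or "top" or "wrist"; returns the picture (384x512x3 uint8, blue, green, red); there is no depth.
- env.get_calibration(name): a dict with "fx", "fy", "cx", "cy" (pixels), "k1" (the pictures are not rectified: a ray, as slopes to the right and down, at radius r is drawn at 1 + k1 r^2 times it, then the intrinsics apply), "T" (4x4, takes a point from camera to world coordinates); the wrist camera has in their place "tool_from_camera" (4x4, takes a point from camera to tool coordinates, whose origin is the TCP and whose axes are the tool frame's). Camera axes: x right, y down, z forward; pixel columns grow to the right and rows downward; lengths in m; the calibration is good to about 2 mm. A picture is of the moment at which its call begins: read the wrist's pose just before it. get_calibration takes no time and is no camera call.
- env.close_job(): hands the job in, once; it reports no verdict.
Trained networks look in the newest picture that a camera, given by its name, has taken for a name from the list of things; names that differ only in an ending like _2 or _b are one class to them, and where a whole thing is asked for, a point or a joint stands for the part that bears it (a point fixed in the world has none). Each returns a list of dicts, best first, with "score" (0 to 1); they miss things now and then, are a little off and sometimes report something else, mostly with a low value. They report only what shows in the picture. A call takes as long as a camera call. They do not tell look-alikes from the thing itself.
- env.spot_in(query, camera): "pixel" ([column, row] in pixels, amid what is visible of it).
The state is a dict: "clock": time; "joint_pos": joint angles; "dq": joint speeds; "joint_efforts": joint torques, N m; "ee_pos": TCP position; "ee_rot": TCP orientation; "ft_force": force on the tool from outside, world axes, zero at the start; "ft_torque": the same for the moment, N m; "gripper_width": opening from 0.0 (shut) to 1.0 (fully open).
Only numpy, scipy, OpenCV 4.12 (cv2) and the standard library are available. Lean on these libraries where they do the work, as an engineer would, in place of code of your own. Each camera call takes 0.05 s, during which the arm holds its last target. There are 200 camera calls.

## Working session

There is one attempt and no reset: what is moved stays moved. The work goes in short steps, Python scripts to look and compute and a tool call to move; the robot and the scene stay as the last step left them, time stands still between calls to the robot, and variables do not carry over. Pictures are saved under pics/ and viewed, on a budget of 10 in all, crops included, one or two more only if the job needs it, and the job is handed in when it is done.

Besides the shell and the picture viewer there is one more tool, called in YAML: its name, and indented under it one key for each argument. jog_arm: Moves the arm, as the interface text tells. Its arguments: {"type":"object","properties":{"motion":{"type":"array","items":{"type":"array","items":{"type":"array","items":{"type":"number"}}}},"squeeze":{"type":"number"}},"required":["motion"]}

```bash
mkdir -p pics; cat > h.py <<'E'
import numpy as np, cv2
from plant import env
def cal(n):
    c=env.get_calibration(n)
    if 'T' in c: T=np.array(c['T'])
    else:
        o=env.get_obs(); W=np.eye(4); W[:3,:3]=o['ee_rot']; W[:3,3]=o['ee_pos']; T=W@np.array(c['tool_from_camera'])
    return c,T
def ray(n,p):
    c,T=cal(n)
    K=np.array([[c['fx'],0,c['cx']],[0,c['fy'],c['cy']],[0,0,1.]])
    u=cv2.undistortPoints(np.array([[p]],float),K,np.array([c['k1'],0,0,0]))[0,0] if 0 else None
    s=np.array([(p[0]-c['cx'])/c['fx'],(p[1]-c['cy'])/c['fy']]); q=s.copy()
    for _ in range(30): q=s/(1+c['k1']*(q@q))
    return T[:3,3],T[:3,:3]@np.array([q[0],q[1],1])
def atz(n,p,z):
    o,d=ray(n,p); return o+d*(z-o[2])/d[2]
def proj(n,X):
    c,T=cal(n); v=T[:3,:3].T@(np.array(X)-T[:3,3]); s=v[:2]/v[2]; s=s*(1+c['k1']*(s@s))
    return np.array([c['cx']+c['fx']*s[0],c['cy']+c['fy']*s[1]])
def tri(pairs):
    A=np.zeros((3,3));b=np.zeros(3)
    for n,p in pairs:
        o,d=ray(n,p); d=d/np.linalg.norm(d); M=np.eye(3)-np.outer(d,d); A+=M;b+=M@o
    return np.linalg.solve(A,b)
E
sed -i '/K=np/d;/u=cv2/d' h.py
python3 - <<'E'
from h import *
np.set_printoptions(precision=3,suppress=True)
o=env.get_obs(); print(o)
H={'blend_jar':.04,'shaker':.06,'pad_top':.088,'clamp':.03,'jaw_pad':.03,'catch':.115,'catch_plate':.115,'lever':.12,'lever_grip':.187,'wide_jar_a':.02,'bowl_a':.03,'amber_bottle':.05,'scoop':0.01}
for n in ('top','side'):
    im=env.capture(n); cv2.imwrite(f'pics/{n}0.png',im)
    for k,z in H.items():
        for r in env.spot_in(k,n)[:4]: print(n,k,round(r['score'],2),np.round(r['pixel']),atz(n,r['pixel'],z)[:2])
E
```

```text
{'clock': 0.0, 'joint_pos': array([69.499, 14.934, -7.986, 67.19 ,  0.002, 90.   ]), 'dq': array([ 0.043, -0.029,  0.05 , -0.041, -0.107, -0.132]), 'joint_efforts': array([ -0.001, -40.568,  25.392,   0.019,   0.   ,  -0.   ]), 'ee_pos': array([0.184, 0.491, 0.23 ]), 'ee_rot': array([[ 0.35 , -0.001, -0.937],
       [ 0.937, -0.002,  0.35 ],
       [-0.002, -1.   ,  0.   ]]), 'ft_force': array([0.021, 0.227, 0.24 ]), 'ft_torque': array([-0.048, -0.011,  0.001]), 'gripper_width': 1.0015717510939712}
top blend_jar 0.62 [177. 202.] [0.53  0.269]
top blend_jar 0.44 [317. 256.] [ 0.331 -0.265]
top shaker 0.8 [297. 186.] [ 0.596 -0.186]
top shaker 0.75 [167. 179.] [0.616 0.305]
top shaker 0.74 [373. 234.] [ 0.418 -0.47 ]
top pad_top 0.74 [301. 182.] [ 0.604 -0.198]
top pad_top 0.52 [376. 233.] [ 0.419 -0.474]
top clamp 0.57 [204. 197.] [0.552 0.166]
top clamp 0.51 [333. 233.] [ 0.417 -0.326]
top jaw_pad 0.2 [299. 182.] [ 0.611 -0.196]
top catch_plate 0.71 [178. 203.] [0.524 0.25 ]
top catch_plate 0.3 [343. 179.] [ 0.618 -0.35 ]
top lever 0.6 [174. 178.] [0.613 0.269]
top lever_grip 0.44 [1
[... 688 characters left out ...]
 0.402 -0.482]
side clamp 0.96 [212. 179.] [0.524 0.175]
side jaw_pad 0.5 [218. 182.] [0.535 0.152]
side jaw_pad 0.43 [292. 235.] [ 0.595 -0.205]
side catch 0.68 [203. 158.] [0.521 0.218]
side catch_plate 0.61 [327. 264.] [ 0.566 -0.395]
side catch_plate 0.57 [201. 152.] [0.53  0.248]
side lever 0.69 [215. 131.] [0.636 0.309]
side lever_grip 0.66 [213. 123.] [0.616 0.285]
side lever_grip 0.45 [215. 182.] [0.457 0.038]
side wide_jar_a 0.81 [152. 173.] [0.361 0.357]
side wide_jar_a 0.66 [260. 264.] [ 0.441 -0.226]
side bowl_a 0.77 [197. 220.] [0.371 0.048]
side bowl_a 0.66 [321. 206.] [ 0.761 -0.176]
side amber_bottle 0.56 [300. 178.] [ 0.777 -0.04 ]
side scoop 0.66 [328. 262.] [ 0.627 -0.356]
```

View pics/top0.png

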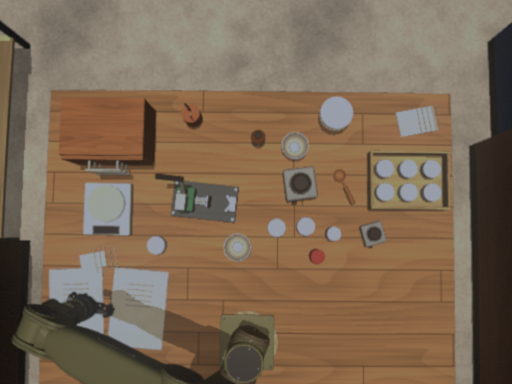

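View pics/side0.png

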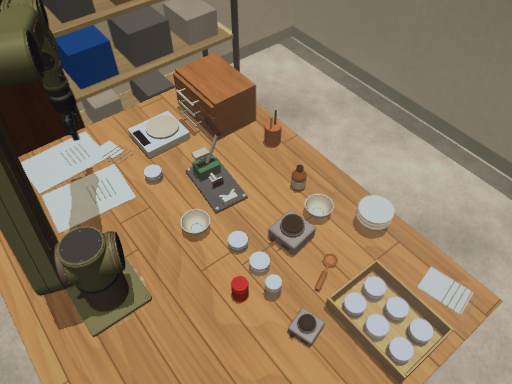

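```bash
python3 - <<'E'
from h import *
np.set_printoptions(precision=3,suppress=True)
c=env.get_calibration('wrist');print(c)
print('jar lid',atz('top',(334,233.5),.075),tri([('top',(334,233.5)),('side',(273,281))]))
print('pad',atz('top',(301,182.5),.088),tri([('top',(301,182.5)),('side',(292,221))]))
im=cv2.imread('pics/top0.png')[165:235,145:250]; im2=cv2.imread('pics/side0.png')[120:215,175:255]
a=cv2.resize(im,None,fx=5,fy=5,interpolation=3);b=cv2.resize(im2,None,fx=3.4,fy=3.4,interpolation=3)
h=350;cv2.imwrite('pics/crop.png',np.hstack([a[:h],np.pad(b,((0,max(0,h-len(b))),(0,0),(0,0)))[:h]]))
E
```

```text
{'fx': 283.4559745383123, 'fy': 283.4559745383123, 'cx': 255.56135588689142, 'cy': 194.7143523615064, 'k1': 0.020576669075213154, 'tool_from_camera': array([[ 1.   , -0.   ,  0.001,  0.001],
       [-0.001, -0.297,  0.955, -0.143],
       [-0.   , -0.955, -0.297,  0.076],
       [ 0.   ,  0.   ,  0.   ,  1.   ]])}
jar lid [ 0.417 -0.323  0.075] [ 0.416 -0.322  0.076]
pad [ 0.604 -0.198  0.088] [ 0.602 -0.196  0.095]
```

View pics/crop.png

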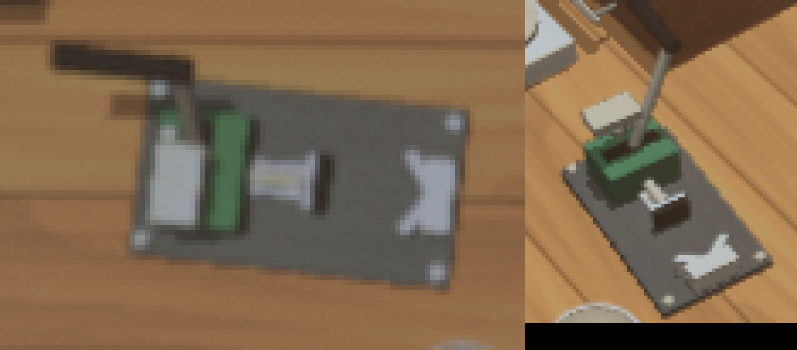

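```bash
python3 - <<'E'
from h import *
np.set_printoptions(precision=4,suppress=True)
f=lambda u,v:(145+(u+.5)/5-.5,165+(v+.5)/5-.5)
P=[atz('top',f(*q),.014) for q in [(159,90),(455,122),(437,272),(140,240)]]
print(np.array(P)); C=np.mean(P,0); y=(P[0]+P[3]-P[1]-P[2]); x=P[0]+P[1]-P[2]-P[3]
ay=np.degrees(np.arctan2(-y[0],y[1])); ax=np.degrees(np.arctan2(x[1],x[0])); print(C,ay,ax,np.linalg.norm(y)/2,np.linalg.norm(x)/2)
g=[atz('top',f(*q),.187) for q in [(52,55),(193,70)]];print('grip ends',g)
g=[atz('top',f(*q),.123) for q in [(203,142),(203,227),(150,227),(155,142)]];print('plate',np.array(g))
E
```

```text
[[0.6061 0.2778 0.014 ]
 [0.5837 0.0481 0.014 ]
 [0.4679 0.0602 0.014 ]
 [0.4899 0.2896 0.014 ]]
[0.5369 0.1689 0.014 ] -5.529115815522611 -5.893947056598826 0.23060566482946898 0.1165977930133071
grip ends [array([0.6139, 0.322 , 0.187 ]), array([0.6043, 0.2224, 0.187 ])]
plate [[0.5584 0.2247 0.123 ]
 [0.4966 0.2233 0.123 ]
 [0.4962 0.2618 0.123 ]
 [0.558  0.2597 0.123 ]]
```

jog_arm:
  motion:
    - [[0, 7, 0, 38, 0, 0, 1], [0, 14, 0, 76, 0, 0, 1]]

```text
clock: 1.57
ee_pos: [0.2099, 0.5614, 0.2313]
ee_rot: [[0.571, -0.001, -0.821], [0.821, -0.002, 0.571], [-0.002, -1.0, -0.001]]
ft_force: [0.7, 1.5, 0.8]
gripper_width: 1.004
```

jog_arm:
  motion:
    - [[0, 5.5, 0, -28, 0, -31, 1], [0, 11, 0, -56, 0, -62, 1], [0, 16.5, 0, -84, 0, -93, 1], [0, 22, 0, -111, 0, -124, 1], [0, 27.5, 0, -139, 0, -155, 1], [0, 33, 0, -167, 0, -185, 1], [0, 38.5, 0, -195, 0, -216, 1], [0, 44, 0, -222, 0, -247, 1], [0, 49.5, 0, -250, 0, -278, 1], [0, 55.2, 0, -278, 0, -309, 1]]

```text
clock: 2.4
ee_pos: [0.3076, 0.1573, 0.2315]
ee_rot: [[1.0, 0.001, -0.001], [0.001, 0.0, 1.0], [0.001, -1.0, 0.0]]
ft_force: [0.5, -0.1, 0.6]
gripper_width: 1.0
```

jog_arm:
  motion:
    - [[0, 0, 0, 9, 0, -40, 1], [0, 0, 0, 18, 0, -80, 1], [0, 0, 0, 27, 0, -120, 1], [0, 0, 0, 37, 0, -160, 1], [0, 0, 0, 46, 0, -200, 1], [0, 0, 0, 55, 0, -240, 1], [0, 0, 0, 65, 0, -280, 1], [0, 0, 0, 75, 0, -320, 1], [0, 0, 0, 85, 0, -360, 1], [0, 0, 0, 95, 0, -400, 1]]

```text
clock: 3.23
ee_pos: [0.4047, -0.2428, 0.2315]
ee_rot: [[1.0, 0.001, -0.004], [0.004, -0.0, 1.0], [0.001, -1.0, -0.0]]
ft_force: [1.7, 1.1, -0.3]
gripper_width: 1.002
```

jog_arm:
  motion:
    - [[0, 0, 0, 8, 0, -38, 1], [0, 0, 0, 16, 0, -76, 1], [0, 0, 0, 16, 0, -76, 1], [0, 0, 0, 16, 0, -76, 1]]

```text
clock: 3.57
ee_pos: [0.4212, -0.3181, 0.2306]
ee_rot: [[1.0, -0.0, -0.002], [0.002, 0.001, 1.0], [-0.0, -1.0, 0.001]]
ft_force: [-0.9, 0.7, -0.6]
gripper_width: 1.001
```

```bash
python3 - <<'E'
from h import *
np.set_printoptions(precision=4,suppress=True)
o=env.get_obs();print(o['clock'],o['ee_pos'],o['joint_pos'])
im=env.capture('wrist');cv2.imwrite('pics/w1.png',im)
for r in env.spot_in('blend_jar','wrist'): print(r,atz('wrist',r['pixel'],.075),atz('wrist',r['pixel'],.0375))
E
```

```text
3.5667 [ 0.4212 -0.3181  0.2306] [-37.0689  15.2227  -7.5616  67.2551   0.0117  52.8012]
{'pixel': [171.2, 121.7], 'score': 0.96} [ 0.3344 -0.254   0.075 ] [ 0.3236 -0.2559  0.0375]
{'pixel': [249.1, 178.1], 'score': 0.89} [ 0.4137 -0.3127  0.075 ] [ 0.4129 -0.3219  0.0375]
```

View pics/w1.png

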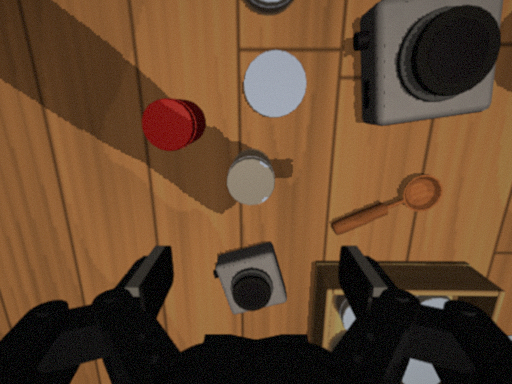

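```bash
python3 - <<'E'
from h import *
np.set_printoptions(precision=4,suppress=True)
for p in [(251,181.5),(227,181),(275,181),(251,205)]: print(atz('wrist',p,.075))
print('pad',atz('wrist',(457,48),.088), proj('wrist',(.604,-.198,.088)))
E
```

```text
[ 0.4158 -0.3164  0.075 ]
[ 0.3897 -0.316   0.075 ]
[ 0.4419 -0.3157  0.075 ]
[ 0.4158 -0.3435  0.075 ]
pad [ 0.601  -0.1886  0.088 ] [457.9197  59.5771]
```

jog_arm:
  motion:
    - [[0, 0, 0, -5, 30, 0, 1], [0, 0, 0, -5, 65, -1, 1], [0, 0, 0, -5, 100, -1, 1], [0, 0, 0, -5, 130, -1, 1], [0, 0, 0, -5, 155, -1, 1], [0, 0, 0, -5, 180, -1, 1], [0, 0, 0, -5, 198, -1, 1], [0, 0, 0, -5, 208, -1, 1], [0, 0, 0, -5, 208, -1, 1]]

```text
clock: 4.42
ee_pos: [0.4145, -0.3149, 0.0218]
ee_rot: [[1.0, -0.003, -0.007], [0.007, 0.003, 1.0], [-0.003, -1.0, 0.003]]
ft_force: [0.2, -0.5, -0.2]
gripper_width: 0.998
```

jog_arm:
  motion:
    - [[0, 0, 0, 0, 0, 0, 0.4], [0, 0, 0, 0, 0, 0, 0.4], [0, 0, 0, 0, 0, 0, 0.3], [0, 0, 0, 0, 0, 0, 0.3], [0, 0, 0, 0, 0, 0, 0.3], [0, 0, 0, 0, 0, 0, 0.3], [0, 0, 0, 0, 0, 0, 0.3], [0, 0, 0, 0, 0, 0, 0.3]]
  squeeze: 40

```text
clock: 5.08
ee_pos: [0.4172, -0.3182, 0.0251]
ee_rot: [[1.0, 0.003, -0.005], [0.005, -0.002, 1.0], [0.003, -1.0, -0.002]]
ft_force: [-1.1, 1.6, 6.3]
gripper_width: 0.622
```

jog_arm:
  motion:
    - [[0, 0, 0, 0, -8, 0, 0.3], [0, 0, 0, 0, -30, 0, 0.3], [0, 0, 0, 0, -65, 0, 0.3], [0, 0, 0, 0, -100, 0, 0.3], [0, 0, 0, 25, -135, 8, 0.3], [0, 0, 0, 60, -150, 18, 0.3], [0, 0, 0, 95, -155, 30, 0.3], [0, 0, 0, 130, -160, 42, 0.3], [0, 0, 0, 165, -160, 52, 0.3], [0, 0, 0, 185, -160, 60, 0.3]]

```text
clock: 5.92
ee_pos: [0.6048, -0.2555, 0.1846]
ee_rot: [[1.0, 0.004, -0.007], [0.007, -0.001, 1.0], [0.004, -1.0, -0.001]]
ft_force: [0.6, 0.1, -0.6]
gripper_width: 0.623
```

jog_arm:
  motion:
    - [[0, 0, 0, 0, 0, 0, 0.3], [0, 0, 0, 0, 0, 0, 0.3], [0, 0, 0, 0, 0, 0, 0.3]]

```text
clock: 6.17
ee_pos: [0.6, -0.2564, 0.1834]
ee_rot: [[1.0, -0.001, -0.005], [0.005, 0.0, 1.0], [-0.001, -1.0, 0.0]]
ft_force: [-0.1, 0.6, -1.8]
gripper_width: 0.622
```

```bash
python3 - <<'E'
from h import *
np.set_printoptions(precision=4,suppress=True)
o=env.get_obs();print(o['clock'],o['ee_pos'],o['joint_pos'],o['gripper_width'],o['ft_force'])
im=env.capture('wrist');cv2.imwrite('pics/w2.png',im)
for k,z in (('pad_top',.088),('blend_jar',.1)):
  for r in env.spot_in(k,'wrist'): print(k,r,atz('wrist',r['pixel'],z))
E
```

```text
6.1667 [ 0.6    -0.2564  0.1834] [-23.1305  28.7767   6.4284  67.7179  -0.0261  66.5711] 0.6215028810130896 [-0.1093  0.5716 -1.7597]
pad_top {'pixel': [261.0, 122.6], 'score': 0.82} [ 0.6039 -0.1926  0.088 ]
blend_jar {'pixel': [19.0, 180.9], 'score': 0.65} [ 0.4074 -0.2395  0.1   ]
blend_jar {'pixel': [255.2, 278.3], 'score': 0.59} [ 0.5997 -0.3309  0.1   ]
```

View pics/w2.png

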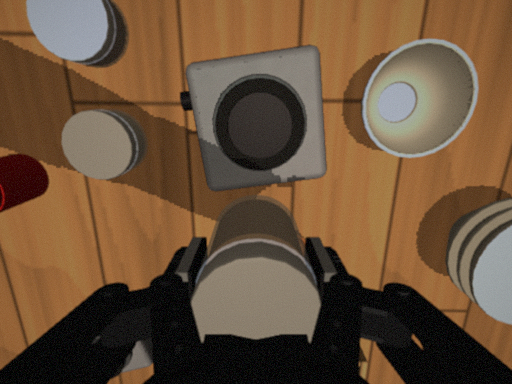

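jog_arm:
  motion:
    - [[0, 0, 0, 2, 0, 30, 0.3], [0, 0, 0, 3, 0, 55, 0.3], [0, 0, 0, 3, 20, 64, 0.3], [0, 0, 0, 3, 45, 64, 0.3], [0, 0, 0, 3, 60, 64, 0.3], [0, 0, 0, 3, 66, 64, 0.3], [0, 0, 0, 3, 66, 64, 0.3]]
  squeeze: 60

```text
clock: 6.9
ee_pos: [0.6014, -0.1925, 0.1158]
ee_rot: [[1.0, -0.004, -0.004], [0.004, 0.001, 1.0], [-0.004, -1.0, 0.001]]
ft_force: [-0.3, 0.4, -1.0]
gripper_width: 0.618
```

jog_arm:
  motion:
    - [[0, 0, 0, 0, 2, 0, 0.3], [0, 0, 0, 0, 4, 0, 0.3], [0, 0, 0, 0, 6, 0, 0.3], [0, 0, 0, 0, 8, 0, 0.3], [0, 0, 0, 0, 8, 0, 0.3]]

```text
clock: 7.32
ee_pos: [0.6044, -0.1931, 0.1104]
ee_rot: [[1.0, 0.002, -0.005], [0.005, -0.001, 1.0], [0.002, -1.0, -0.001]]
ft_force: [-0.6, -1.1, 2.7]
gripper_width: 0.62
```

Contact is beginning; press on.

jog_arm:
  motion:
    - [[0, 0, 0, 0, 2, 0, 0.3], [0, 0, 0, 0, 4, 0, 0.3], [0, 0, 0, 0, 6, 0, 0.3], [0, 0, 0, 0, 8, 0, 0.3], [0, 0, 0, 0, 8, 0, 0.3], [0, 0, 0, 0, 8, 0, 0.3]]

```text
clock: 7.82
ee_pos: [0.6045, -0.1932, 0.1051]
ee_rot: [[1.0, 0.004, -0.005], [0.005, -0.002, 1.0], [0.004, -1.0, -0.002]]
ft_force: [-5.1, -0.1, 19.5]
gripper_width: 0.619
```

jog_arm:
  motion:
    - [[0, 0, 0, 0, 1, 0, 0.3], [0, 0, 0, 0, 1, 0, 0.3], [0, 0, 0, 0, 1, 0, 0.3], [0, 0, 0, 0, 1, 0, 0.3], [0, 0, 0, 0, 1, 0, 0.3], [0, 0, 0, 0, 1, 0, 0.3]]

```text
clock: 8.32
ee_pos: [0.6045, -0.1932, 0.1051]
ee_rot: [[1.0, 0.004, -0.005], [0.005, -0.002, 1.0], [0.004, -1.0, -0.002]]
ft_force: [-6.1, 1.4, 24.1]
gripper_width: 0.614
```

jog_arm:
  motion:
    - [[0, 0, 0, 0, 0, 0, 0.3], [0, 0, 0, 0, 0, 0, 0.3], [0, 0, 0, 0, 0, 0, 0.3], [0, 0, 0, 0, 0, 0, 0.3], [0, 0, 0, 0, 0, 0, 0.3], [0, 0, 0, 0, 0, 0, 0.3]]

```text
clock: 8.82
ee_pos: [0.6045, -0.1932, 0.1051]
ee_rot: [[1.0, 0.004, -0.005], [0.005, -0.002, 1.0], [0.004, -1.0, -0.002]]
ft_force: [-6.4, -0.3, 23.9]
gripper_width: 0.617
```

jog_arm:
  motion:
    - [[0, 0, 0, 0, -10, 0, 0.3], [0, 0, 0, 0, -35, 0, 0.3], [0, 0, 0, 0, -65, 0, 0.3], [0, 0, 0, -10, -95, 30, 0.3], [0, 2, 0, -22, -100, 65, 0.3], [0, 4, 0, -34, -100, 103, 0.3], [0, 5.7, 0, -46, -100, 140, 0.3], [0, 5.7, 0, -60, -100, 178, 0.3], [0, 5.7, 0, -73, -100, 214, 0.3], [0, 5.7, 0, -73, -100, 223, 0.3]]

```text
clock: 9.65
ee_pos: [0.5255, 0.0347, 0.1997]
ee_rot: [[0.996, -0.004, 0.089], [-0.089, 0.003, 0.996], [-0.004, -1.0, 0.002]]
ft_force: [-0.9, 0.2, -0.8]
gripper_width: 0.617
```

jog_arm:
  motion:
    - [[0, 0, 0, 0, 0, 0, 0.3], [0, 0, 0, 0, 0, 0, 0.3], [0, 0, 0, 0, 0, 0, 0.3]]

```text
clock: 9.9
ee_pos: [0.5297, 0.0293, 0.2]
ee_rot: [[0.995, -0.0, 0.095], [-0.095, -0.001, 0.995], [-0.0, -1.0, -0.001]]
ft_force: [0.5, -0.2, -1.3]
gripper_width: 0.619
```

```bash
python3 - <<'E'
from h import *
np.set_printoptions(precision=4,suppress=True)
o=env.get_obs();print(o['clock'],o['ee_pos'],o['joint_pos'],o['gripper_width'],o['ft_force'])
print(o['ee_rot'])
im=env.capture('wrist');cv2.imwrite('pics/w3.png',im)
for k,z in (('jaw_pad',.035),('clamp',.02),('catch_plate',.115)):
  for r in env.spot_in(k,'wrist'): print(k,r,atz('wrist',r['pixel'],z))
print(proj('wrist',(.5306,.1043,.012)))
E
```

```text
9.9 [0.5297 0.0293 0.2   ] [  3.1883  16.3113 -10.7006  62.9952  -0.0324  98.6305] 0.6187507928318025 [ 0.5162 -0.2097 -1.2799]
[[ 0.9955 -0.0001  0.0948]
 [-0.0948 -0.0006  0.9955]
 [-0.     -1.     -0.0006]]
jaw_pad {'pixel': [243.2, 57.3], 'score': 0.65} [0.5297 0.1523 0.035 ]
clamp {'pixel': [247.6, 77.6], 'score': 0.58} [0.5318 0.1349 0.02  ]
[249.6997 108.1179]
```

View pics/w3.png

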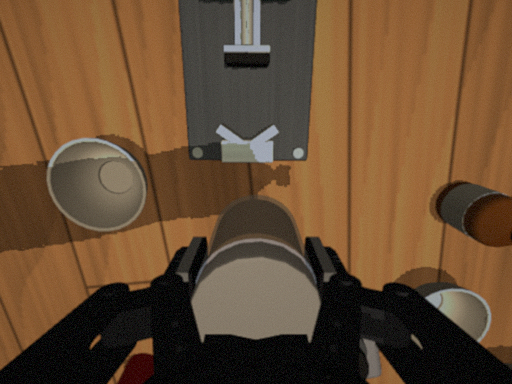

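```bash
python3 - <<'E'
from h import *
np.set_printoptions(precision=4,suppress=True)
a=np.radians(-5.6);X=np.array([np.cos(a),np.sin(a)]);Y=np.array([-X[1],X[0]])
s=[atz('wrist',p,.014) for p in [(198,153),(298,154)]];print(s)
m=np.mean(s,0)[:2];print('ang',np.degrees(np.arctan2(*(s[1]-s[0])[1::-1])),'origin',m+.1153*Y,'nest',m+.0503*Y)
e=[atz('wrist',p,.012)[:2] for p in [(189,160.5),(308,160.5)]];print('edge origin',np.mean(e,0)+.125*Y,'nest',np.mean(e,0)+.06*Y)
print('jaw face bottom/top',[atz('wrist',(247,r),z)[:2] for r,z in ((66,.014),(66,.026),(54,.052))])
print('V',atz('wrist',(247,141),.04))
E
```

```text
[array([0.4658, 0.0606, 0.014 ]), array([0.5813, 0.0483, 0.014 ])]
ang -6.083090145147459 origin [0.5348 0.1692] nest [0.5285 0.1045]
edge origin [0.5354 0.1702] nest [0.529  0.1056]
jaw face bottom/top [array([0.5321, 0.1469]), array([0.5323, 0.1454]), array([0.5338, 0.1522])]
V [0.5249 0.0717 0.04  ]
```

jog_arm:
  motion:
    - [[0, 0, 0, -4, 0, 38, 0.3], [0, 0, 0, -7, 0, 72, 0.3], [0, 0, 0, -7, 30, 75, 0.3], [0, 0, 0, -7, 65, 75, 0.3], [0, 0, 0, -7, 100, 75, 0.3], [0, 0, 0, -7, 125, 75, 0.3], [0, 0, 0, -7, 142, 75, 0.3], [0, 0, 0, -7, 152, 75, 0.3], [0, 0, 0, -7, 157, 75, 0.3], [0, 0, 0, -7, 157, 75, 0.3]]

```text
clock: 10.93
ee_pos: [0.5286, 0.1052, 0.0424]
ee_rot: [[0.996, -0.002, 0.095], [-0.095, 0.0, 0.996], [-0.002, -1.0, 0.0]]
ft_force: [-2.0, 2.9, -2.8]
gripper_width: 0.617
```

jog_arm:
  motion:
    - [[0, 0, 0, 0, 1, 0, 0.3], [0, 0, 0, 0, 2, 0, 0.3], [0, 0, 0, 0, 3, 0, 0.3], [0, 0, 0, 0, 4, 0, 0.3], [0, 0, 0, 0, 4, 0, 0.3], [0, 0, 0, 0, 4, 0, 0.3]]

```text
clock: 11.43
ee_pos: [0.5299, 0.106, 0.0399]
ee_rot: [[0.996, 0.001, 0.094], [-0.094, 0.001, 0.996], [0.001, -1.0, 0.001]]
ft_force: [-2.0, 4.2, 1.7]
gripper_width: 0.618
```

jog_arm:
  motion:
    - [[0, 0, 0, 0, 0, 2, 0.3], [0, 0, 0, 0, 0, 3, 0.3], [0, 0, 0, 0, 0, 3, 0.3], [0, 0, 0, 0, 0, 3, 0.3]]

```text
clock: 11.77
ee_pos: [0.5301, 0.1081, 0.0392]
ee_rot: [[0.996, 0.001, 0.094], [-0.094, -0.001, 0.996], [0.001, -1.0, -0.001]]
ft_force: [0.8, -0.2, -1.4]
gripper_width: 0.615
```

```bash
python3 - <<'E'
from h import *
o=env.get_obs();print(o['ft_force'],o['ft_torque'])
w=env.capture('wrist');t=env.capture('side')
cv2.imwrite('pics/w4.png',np.hstack([cv2.resize(w,(400,300)),cv2.resize(t[120:220,160:260],(300,300),interpolation=3)]))
E
```

```text
[ 0.79050492 -0.2290929  -1.40364482] [ 0.01617696  0.04379921 -0.02186253]
```

View pics/w4.png

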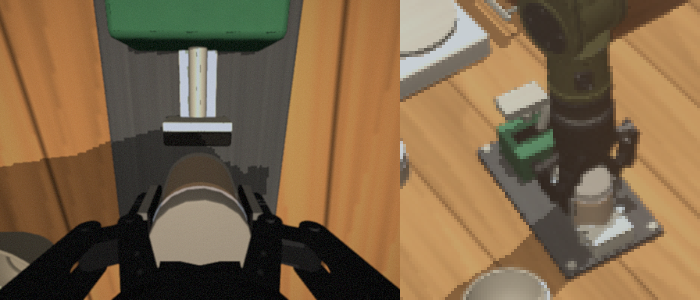

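jog_arm:
  motion:
    - [[0, 0, 0, 0, 0, 2, 0.3], [0, 0, 0, 0, 0, 5, 0.3], [0, 0, 0, 0, 1, 5, 0.3], [0, 0, 0, 0, 2, 5, 0.3], [0, 0, 0, 0, 3, 5, 0.3], [0, 0, 0, 0, 3, 5, 0.3], [0, 0, 0, 0, 3, 5, 0.3]]

```text
clock: 12.45
ee_pos: [0.5303, 0.1136, 0.0372]
ee_rot: [[0.996, 0.001, 0.094], [-0.094, 0.0, 0.996], [0.001, -1.0, 0.0]]
ft_force: [-1.8, -0.1, 5.2]
gripper_width: 0.619
```

jog_arm:
  motion:
    - [[0, 0, 0, 0, -1, 0, 0.5], [0, 0, 0, 0, -1, 0, 0.65], [0, 0, 0, 0, -1, 0, 0.75], [0, 0, 0, 0, -1, 0, 0.9], [0, 0, 0, 0, -1, 0, 1], [0, 0, 0, 0, -1, 0, 1], [0, 0, 0, 0, -1, 0, 1]]

```text
clock: 13.03
ee_pos: [0.5301, 0.1134, 0.0372]
ee_rot: [[0.996, -0.0, 0.094], [-0.094, -0.0, 0.996], [-0.0, -1.0, -0.0]]
ft_force: [-0.6, 0.3, 0.2]
gripper_width: 1.0
```

jog_arm:
  motion:
    - [[0, 0, 0, 0, -10, 0, 1], [0, 0, 0, 0, -30, 0, 1], [0, 0, 0, 0, -60, 0, 1], [0, 0, 0, 0, -95, 0, 1], [0, 0, 0, 0, -130, 0, 1], [0, 0, 0, 0, -160, 0, 1], [0, 0, 0, 0, -180, 0, 1], [0, 0, 0, 0, -180, -20, 0.5], [0, 0, 0, 0, -180, -30, 0], [0, 0, 0, 0, -180, -30, 0]]

```text
clock: 13.87
ee_pos: [0.5268, 0.082, 0.2178]
ee_rot: [[0.995, 0.0, 0.096], [-0.096, -0.001, 0.995], [0.0, -1.0, -0.001]]
ft_force: [-0.3, -0.0, 0.4]
gripper_width: 0.603
```

jog_arm:
  motion:
    - [[0, 0, 0, 0, 0, 0, 0], [0, 0, 0, 0, 0, 0, 0], [0, 0, 0, 0, 0, 0, 0]]

```text
clock: 14.12
ee_pos: [0.5268, 0.0839, 0.2165]
ee_rot: [[0.996, -0.002, 0.094], [-0.094, 0.0, 0.996], [-0.002, -1.0, -0.0]]
ft_force: [0.4, 0.0, 0.3]
gripper_width: 0.142
```

```bash
python3 - <<'E'
from h import *
np.set_printoptions(precision=4,suppress=True)
o=env.get_obs();print(o['clock'],o['ee_pos'],o['joint_pos'],o['gripper_width'],o['ft_force'])
im=env.capture('wrist');cv2.imwrite('pics/w5.png',im)
for k,z in (('jaw_pad',.035),('blend_jar',.06),('catch_plate',.115),('lever_grip',.187)):
  for r in env.spot_in(k,'wrist'): print(k,r,atz('wrist',r['pixel'],z))
E
```

```text
14.1167 [0.5268 0.0839 0.2165] [  9.0401  16.181   -8.3645  65.5545   0.0193 104.4258] 0.14236257605164934 [0.4219 0.0343 0.3406]
jaw_pad {'pixel': [250.4, 115.0], 'score': 0.82} [0.5277 0.1521 0.035 ]
blend_jar {'pixel': [259.3, 158.0], 'score': 0.9} [0.5334 0.1081 0.06  ]
catch_plate {'pixel': [230.0, 5.9], 'score': 0.66} [0.5222 0.2328 0.115 ]
lever_grip {'pixel': [232.0, 9.0], 'score': 0.66} [0.5267 0.21   0.187 ]
```

View pics/w5.png

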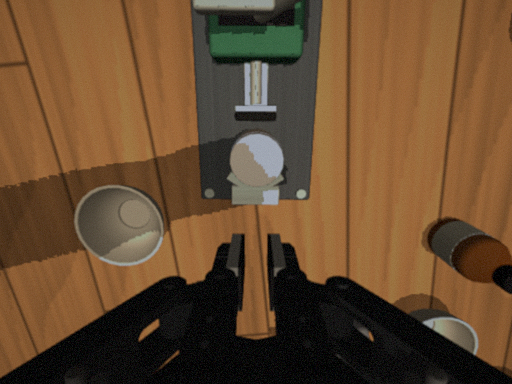

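```bash
python3 - <<'E'
from h import *
np.set_printoptions(precision=4,suppress=True)
C=np.array([.5360,.1695]);a=np.radians(-5.7);X=np.array([np.cos(a),np.sin(a)]);Y=np.array([-X[1],X[0]])
def cl(p): d=np.array(p[:2])-C; return d@X,d@Y
print('lid',cl(atz('wrist',(257.5,159.5),.087)))
for p,z in (((193,11),.107),((275,11),.107),((275,1),.123),((234,11),.107)): w=atz('wrist',p,z);print(w,cl(w))
for p in ([.5584,.2247],[.4966,.2233],[.6139,.322],[.6043,.2224],[.4962,.2618]): print(cl(p))
print('tool',cl((.5268,.0839)))
E
```

```text
lid (np.float64(0.0016193366684340127), np.float64(-0.05823839384843862))
[0.493  0.2344 0.107 ] (np.float64(-0.049199954422916824), np.float64(0.06030550861631103))
[0.556  0.2286 0.107 ] (np.float64(0.014071213625492155), np.float64(0.060772316421883826))
[0.5551 0.2304 0.123 ] (np.float64(0.012973993225227055), np.float64(0.06247611058738268))
[0.5245 0.2315 0.107 ] (np.float64(-0.01758208375519283), np.float64(0.060589767043069856))
(np.float64(0.01680679458128257), np.float64(0.057151829856117206))
(np.float64(-0.04454859199268014), np.float64(0.049620791524014586))
(np.float64(0.06236856706407455), np.float64(0.1594829829241165))
(np.float64(0.06270828066691318), np.float64(0.059421978558439385))
(np.float64(-0.048770424585794746), np.float64(0.08789070306762432))
tool (np.float64(-0.0006527406655877674), np.float64(-0.08609049848632246))
```

jog_arm:
  motion:
    - [[0, 0.3, 0, -8, 0, 30, 0], [0, 0.3, 0, -20, 0, 65, 0], [0, 0.3, 0, -29, 0, 100, 0], [0, 0.3, 0, -29, 0, 120, 0], [0, 0.3, 0, -29, 30, 122, 0], [0, 0.3, 0, -29, 65, 122, 0], [0, 0.3, 0, -29, 90, 122, 0], [0, 0.3, 0, -29, 105, 122, 0], [0, 0.3, 0, -29, 112, 122, 0], [0, 0.3, 0, -29, 112, 122, 0]]

```text
clock: 15.2
ee_pos: [0.5086, 0.2074, 0.1036]
ee_rot: [[0.995, -0.003, 0.099], [-0.099, -0.001, 0.995], [-0.003, -1.0, -0.002]]
ft_force: [-0.1, -0.7, -0.2]
gripper_width: 0.002
```

```bash
cat >> h.py <<'E'
C=np.array([.5360,.1695]);a=np.radians(-5.7);X=np.array([np.cos(a),np.sin(a)]);Y=np.array([-X[1],X[0]])
def cl(p): d=np.array(p[:2])-C; return np.round([d@X*1000,d@Y*1000],1)
def world(x,y): return C+x/1000*X+y/1000*Y
E
python3 - <<'E'
from h import *
o=env.get_obs();print(o['clock'],o['ee_pos'],cl(o['ee_pos']),o['ft_force'],o['gripper_width'])
im=env.capture('wrist');cv2.imwrite('pics/w6.png',im)
for n in ('catch_plate','lever_grip'):
  for r in env.spot_in(n,'wrist'): print(n,r)
E
```

```text
15.2 [0.5085841  0.20739471 0.10355667] [-31.  35.] [-0.12946913 -0.71141149 -0.24873323] 0.0021025476799868175
catch_plate {'pixel': [286.9, 185.0], 'score': 0.81}
```

View pics/w6.png

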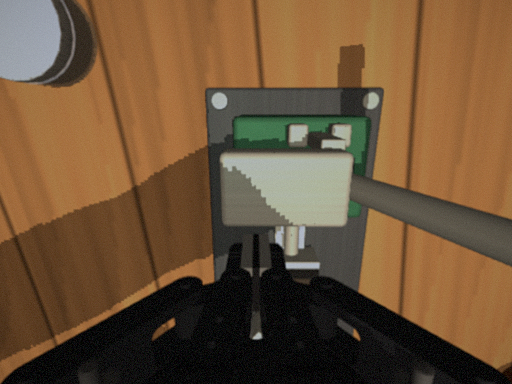

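jog_arm:
  motion:
    - [[0, 0, 0, 0, 0, 8, 0], [0, 0, 0, 0, 0, 14, 0], [0, 0, 0, 0, 0, 20, 0], [0, 0, 0, 0, 0, 26, 0], [0, 0, 0, 0, 0, 32, 0], [0, 0, 0, 0, -1, 38, 0], [0, 0, 0, 0, -2, 44, 0], [0, 0, 0, 0, -2, 50, 0], [0, 0, 0, 0, -2, 56, 0], [0, 0, 0, 0, -2, 60, 0]]

```text
clock: 16.18
ee_pos: [0.516, 0.2684, 0.1073]
ee_rot: [[0.995, 0.0, 0.099], [-0.099, 0.0, 0.995], [0.0, -1.0, 0.0]]
ft_force: [-0.3, -0.3, 0.0]
gripper_width: 0.001
```

jog_arm:
  motion:
    - [[0, 0, 0, 0, 0, 6, 0], [0, 0, 0, 0, 0, 12, 0], [0, 0, 0, 0, 0, 16, 0], [0, 0, 0, 0, 0, 16, 0], [0, 0, 0, 0, 0, 16, 0], [0, 0, 0, 0, 0, 16, 0]]

```text
clock: 16.68
ee_pos: [0.5173, 0.2832, 0.1072]
ee_rot: [[0.995, -0.0, 0.099], [-0.099, -0.0, 0.995], [-0.0, -1.0, -0.0]]
ft_force: [0.3, -0.1, -0.2]
gripper_width: -0.005
```

```bash
python3 - <<'E'
from h import *
o=env.get_obs();print(o['clock'],o['ee_pos'],cl(o['ee_pos']),o['ft_force'],o['gripper_width'])
w=env.capture('wrist');t=env.capture('side')
cv2.imwrite('pics/w7.png',np.hstack([cv2.resize(w,(400,300)),cv2.resize(t[100:200,160:260],(300,300),interpolation=3)]))
E
```

```text
16.6833 [0.51732591 0.28319418 0.10721947] [-29.9 111.3] [ 0.25774002 -0.13330987 -0.17326741] -0.0054429026497962146
```

View pics/w7.png

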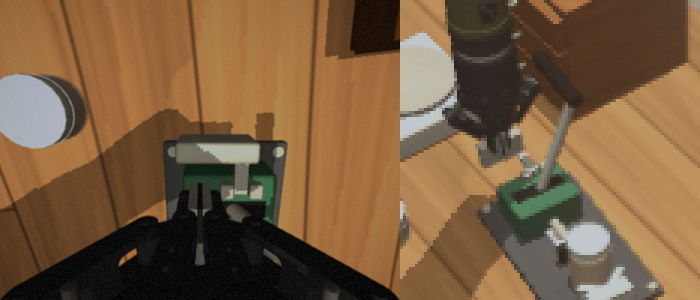

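jog_arm:
  motion:
    - [[0, 0, 0, 0, -30, 0, 0], [0, 0, 0, 0, -65, 0, 0], [0, 0, 0, 0, -100, 0, 0.5], [0, 0, 0, 0, -135, 0, 1], [0, 0, 0, 0, -150, 0, 1], [0, 0, 0, 30, -150, 1, 1], [0, 0, 0, 60, -150, 2, 1], [0, 0, 0, 82, -150, 3, 1], [0, 0, 0, 92, -150, 3, 1], [0, 0, 0, 92, -150, 3, 1]]

```text
clock: 17.62
ee_pos: [0.6115, 0.2765, 0.2563]
ee_rot: [[0.995, 0.0, 0.101], [-0.101, -0.0, 0.995], [0.0, -1.0, -0.0]]
ft_force: [0.0, -0.2, -0.5]
gripper_width: 0.997
```

```bash
python3 - <<'E'
from h import *
o=env.get_obs();print(o['clock'],o['ee_pos'],cl(o['ee_pos']),o['ft_force'],o['gripper_width'],o['joint_pos'])
w=env.capture('wrist');cv2.imwrite('pics/w8.png',w)
for r in env.spot_in('lever_grip','wrist'): p=atz('wrist',r['pixel'],.187);print(r,p,cl(p))
for r in env.spot_in('lever_grip','side'): print(r,proj('side',[*world(62,109),.187]))
E
```

```text
17.6167 [0.61147312 0.2764556  0.25630206] [ 64.5 113.9] [ 0.01993448 -0.20864011 -0.54274489] 0.9974350582857185 [ 2.43410982e+01  2.96508624e+01  1.87415896e+01  7.90794757e+01
 -2.66054272e-02  1.20159032e+02]
{'pixel': [247.1, 204.0], 'score': 0.73} [0.60266097 0.28045878 0.187     ] [ 55.3 117. ]
{'pixel': [209.9, 123.7], 'score': 0.41} [212.90265426 125.66245987]
```

View pics/w8.png

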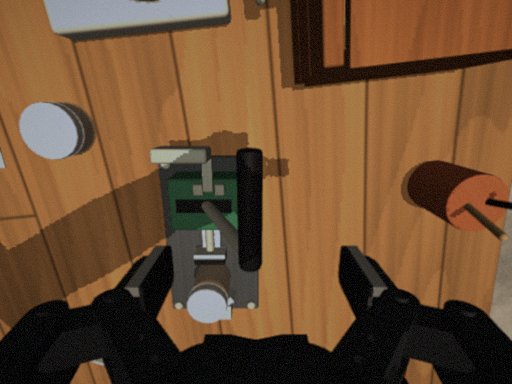

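jog_arm:
  motion:
    - [[0, 0, 0, -5, 25, 2, 1], [0, 0, 0, -5, 50, 2, 1], [0, 0, 0, -5, 70, 2, 1], [0, 0, 0, -5, 82, 2, 1], [0, 0, 0, -5, 89, 2, 1], [0, 0, 0, -5, 89, 2, 1]]

```text
clock: 18.27
ee_pos: [0.6025, 0.2794, 0.1669]
ee_rot: [[0.995, -0.003, 0.099], [-0.099, -0.001, 0.995], [-0.003, -1.0, -0.002]]
ft_force: [0.3, -0.2, -0.3]
gripper_width: 1.0
```

jog_arm:
  motion:
    - [[0, 0, 0, 0, 0, 0, 0.6], [0, 0, 0, 0, 0, 0, 0.2], [0, 0, 0, 0, 0, 0, 0], [0, 0, 0, 0, 0, 0, 0], [0, 0, 0, 0, 0, 0, 0], [0, 0, 0, 0, 0, 0, 0], [0, 0, 0, 0, 0, 0, 0], [0, 0, 0, 0, 0, 0, 0], [0, 0, 0, 0, 0, 0, 0], [0, 0, 0, 0, 0, 0, 0]]
  squeeze: 30

```text
clock: 19.1
ee_pos: [0.6061, 0.2798, 0.1692]
ee_rot: [[0.995, 0.003, 0.1], [-0.1, 0.001, 0.995], [0.003, -1.0, 0.001]]
ft_force: [5.3, -1.0, 3.3]
gripper_width: 0.221
```

```bash
python3 - <<'E'
from h import *
o=env.get_obs();print(o['clock'],o['ee_pos'],cl(o['ee_pos']),o['ft_force'],o['gripper_width'])
w=env.capture('wrist');t=env.capture('side')
cv2.imwrite('pics/w9.png',np.hstack([cv2.resize(w,(400,300)),cv2.resize(t[80:180,160:260],(300,300),interpolation=3)]))
E
```

```text
19.1 [0.60607416 0.27984218 0.16923632] [ 58.8 116.8] [ 5.34632939 -1.03064538  3.3200935 ] 0.22094280266687458
```

View pics/w9.png

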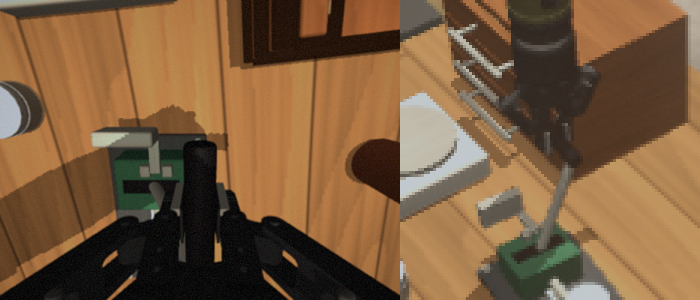

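jog_arm:
  motion:
    - [[0, 0, 0, -7, -3, 0, 0], [0, 0, 0, -14, -5.5, 0, 0], [0, 0, 0, -21, -7.5, 0, 0], [0, 0, 0, -28.5, -9.5, 0, 0], [0, 0, 0, -36, -11, 0, 0], [0, 0, 0, -43, -12, 0, 0], [0, 0, 0, -50.5, -12.7, 0, 0], [0, 0, 0, -58, -13, 0, 0], [0, 0, 0, -58, -13, 0, 0]]

```text
clock: 19.95
ee_pos: [0.549, 0.2857, 0.1842]
ee_rot: [[0.995, 0.007, 0.099], [-0.099, 0.001, 0.995], [0.007, -1.0, 0.002]]
ft_force: [6.3, -2.4, 8.2]
gripper_width: 0.219
```

jog_arm:
  motion:
    - [[0, 0, 0, -7.5, -1, 0, 0], [0, 0, 0, -15, -1, 0, 0], [0, 0, 0, -22.5, 0, 0, 0], [0, 0, 0, -30, 1, 0, 0], [0, 0, 0, -37, 2.5, 0, 0], [0, 0, 0, -44.5, 4.5, 0, 0], [0, 0, 0, -51.5, 6.5, 0, 0], [0, 0, 0, -58.5, 9, 0, 0], [0, 0, 0, -65.5, 12, 0, 0], [0, 0, 0, -72, 15.5, 0, 0]]

```text
clock: 20.78
ee_pos: [0.478, 0.293, 0.1678]
ee_rot: [[0.995, 0.007, 0.1], [-0.1, 0.001, 0.995], [0.007, -1.0, 0.002]]
ft_force: [7.0, -1.7, 6.3]
gripper_width: 0.225
```

jog_arm:
  motion:
    - [[0, 0, 0, -6.5, 3.5, 0, 0], [0, 0, 0, -13, 7.5, 0, 0], [0, 0, 0, -13, 7.5, 0, 0], [0, 0, 0, -13, 7.5, 0, 0]]

```text
clock: 21.12
ee_pos: [0.4649, 0.2945, 0.1599]
ee_rot: [[0.995, 0.007, 0.1], [-0.1, 0.001, 0.995], [0.006, -1.0, 0.002]]
ft_force: [6.4, -1.2, 5.1]
gripper_width: 0.22
```

```bash
python3 - <<'E'
from h import *
o=env.get_obs();print(o['clock'],o['ee_pos'],cl(o['ee_pos']),o['ft_force'],o['gripper_width'])
E
```

```text
21.1167 [0.46487755 0.29446234 0.1599223 ] [-83.2 117.3] [ 6.41409428 -1.17797085  5.0531983 ] 0.22021258216953735
```

jog_arm:
  motion:
    - [[0, 0, 0, -2, 1.3, 0, 0], [0, 0, 0, -4, 2.6, 0, 0], [0, 0, 0, -4, 2.6, 0, 0]]

```text
clock: 21.37
ee_pos: [0.4645, 0.2946, 0.1596]
ee_rot: [[0.995, 0.014, 0.101], [-0.101, 0.0, 0.995], [0.014, -1.0, 0.002]]
ft_force: [10.9, -5.1, 11.9]
gripper_width: 0.22
```

jog_arm:
  motion:
    - [[0, 0, 0, -2, 1.3, 0, 0], [0, 0, 0, -4, 2.6, 0, 0], [0, 0, 0, -4, 2.6, 0, 0]]

```text
clock: 21.62
ee_pos: [0.4645, 0.2947, 0.1594]
ee_rot: [[0.994, 0.023, 0.102], [-0.102, -0.0, 0.995], [0.023, -1.0, 0.002]]
ft_force: [15.7, -9.5, 19.4]
gripper_width: 0.227
```

jog_arm:
  motion:
    - [[0, 0, 0, 1, -1, 0, 0], [0, 0, 0, 1, -1, 0, 0], [0, 0, 0, 1, -1, 0, 0], [0, 0, 0, 1, -1, 0, 0], [0, 0, 0, 1, -1, 0, 0], [0, 0, 0, 1, -1, 0, 0]]
  squeeze: 45

```text
clock: 22.12
ee_pos: [0.4645, 0.2947, 0.1595]
ee_rot: [[0.995, 0.02, 0.102], [-0.102, 0.0, 0.995], [0.02, -1.0, 0.002]]
ft_force: [13.3, -8.1, 15.2]
gripper_width: 0.21
```

```bash
python3 - <<'E'
from h import *
o=env.get_obs();print(o['clock'],o['ee_pos'],cl(o['ee_pos']),o['ft_force'],o['gripper_width'])
s=env.capture('side');t=env.capture('top')
cv2.imwrite('pics/w10.png',np.hstack([cv2.resize(t[160:240,140:250],(412,300),interpolation=3),cv2.resize(s[110:210,160:260],(300,300),interpolation=3)]))
E
```

```text
22.1167 [0.46449201 0.29468962 0.15951375] [-83.6 117.5] [13.32670362 -8.13963453 15.1789462 ] 0.2097691602664467
```

View pics/w10.png

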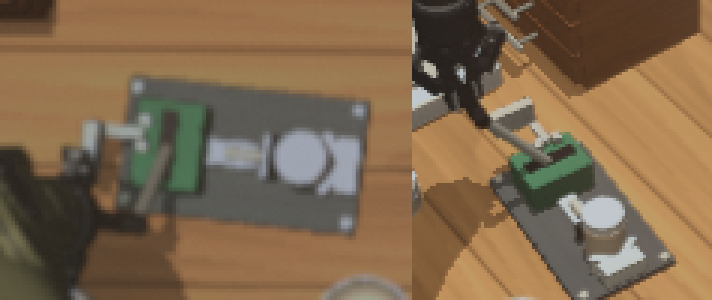

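```bash
python3 -c "
from plant import env
print(env.close_job())"
```

```text
the job is handed in; nothing more can be done
None
```

The job is done and handed in at about 22 s of the 67 s allowed; no verdict was reported. I did the steps in the order asked:

1. **Press:** I pressed the jar onto the larger shaker's pad until the tool stopped moving and the force rose to about 24 N. That is well over the 9 N needed, and I held it for about 1.2 s.
2. **Placing:** I stood the jar upright in the nest and let go. On the way down it touched the V stop lightly (about 4 N), so I moved it clear before lowering it the last few millimetres.
3. **Catch:** I flipped it over, and a picture showed it lying open.
4. **Lever:** I pulled it by the grip to its stop. The tool stopped moving at about 84 mm on the robot's side of the hinge, where the stop was expected at 82 mm. The arm was still holding it there, with about 22 N on the wrist.

The last picture showed the jar upright between the jaw and the V, with the catch open and the lever pulled. Before clamping, the jar measured about 7 mm off the middle of the nest towards the jaw, within the 8 mm allowed. At the stop there was also a sideways force of about 8 N on the tool, which I left. I kept the path clear of the other jars, bowls, bottle and scoop and felt no contact with them, but I took no last picture of them all. I viewed 13 pictures, three over the budget of 10.

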